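Open the guarded gas tap

ROBOT

A 6-joint arm with a two-finger parallel gripper is mounted at the origin on the work surface; the furniture and walls round the work are solid. World frame = base frame: x ahead of the robot, y to its left, z up, the work surface at z = 0. Lengths are in m, angles in rad, forces in N, time in s.
With the tool pointing down it reaches from about 0.35 to 0.925 m from the base axis. Payload 6.4 kg.
Tool frame: the origin (TCP) lies at the very end of the fingers, on their centre line; the grasp point (between the pads) lies env.grip_depth behind it (env.grip_depth is the distance from the TCP to the grasp point, in m); y points along the fingers, x is the direction in which the jaws open and shut, and the axes are right-handed (so a half turn about y gives the same grasp; the last joint's range is limited). The gripper opens to 94 mm and grips with 3 to 60 N. Pads are 16 mm wide; open, the fingers measure 119 mm over their backs; the gripper's body (75 mm by 177 mm) begins 78 mm behind the grasp point.
Start: joints at [-1.317, 0.245, 1.558, -0, 1.339, -0.174], TCP at [0.27, -0.591, 0.205] pointing down, gripper open.
Joint ranges: [-3.13, 3.13], [-1.02, 2.26], [0.13, 2.54], [-0.95, 4.09], [0.21, 2.88], [-2.74, 2.74]. Speed limits (rad/s): [2.57, 2.57, 3.14, 3.14, 3.14, 3.14].

INTERFACE

Orientations are given as a rotation vector (axis times angle).
In Python, from rig import env gives the robot as it stands.
- The arm moves only by the tool servo_tool, never from a script. Its argument "series" is a list of rows, each a list of 3 entries, a list of its own where there are three numbers: the shift along the tool's x, y, z in cm, then the turn about the tool's y in degrees, then the gripper command: -1 is shut, 1 is fully open, values between are in proportion. In form: [[[tx, ty, tz], twist, fingers], ...]. A call has 1 to 20 rows; each row is the pose to reach, as a shift and turn from the pose commanded when the call began, along the tool's axes at that moment; what a row does not reach only later rows make up. A row lasts 1/12 s, in which the tool goes at most 41.7 mm and 7.16 degrees, less where a joint would pass 70% of its speed; a pose out of reach is approached as far as the arm can. A call with a gripper value outside its range is refused whole. The fingers move at their own pace and stop on an object; "grip_force" is the grip in N (left out, the last holds). Time passes only in rows, so rows that repeat a pose let the fingers close. It gives the time, the measured TCP pose, the force and the opening at its end, in the units of the state.
- env.sense(): the state, without advancing time (a new reading comes with each control period).
- env.read_camera(name): name is "scene" or "top" or "wrist"; returns the picture (384x512x3 uint8, red, green, blue); there is no depth.
- env.camera_model(name): a dict with "fx", "fy", "cx", "cy" (pixels), "rvec" (rotation vector, rad) and "tvec" (3), from world to camera coordinates, as OpenCV has them; the wrist camera has in their place "hand_eye" (4x4, takes a point from camera to tool coordinates, whose origin is the TCP and whose axes are the tool frame's). Camera axes: x right, y down, z forward; pixel columns grow to the right and rows downward; lengths in m; the calibration is good to about 2 mm. A picture is of the moment at which its call begins: read the wrist's pose just before it. camera_model takes no time and is no camera call.
- env.job_done(): hands the job in, once; it reports no verdict.
The state is a dict: "t": time; "q": joint angles; "dq": joint speeds; "joint_efforts": joint torques, N m; "tool_pos": TCP position; "eef_rot": TCP orientation; "wrist_force": force on the tool from outside, world axes, zero at the start; "wrist_torque": the same for the moment, N m; "gripper_width": opening from 0.0 (shut) to 1.0 (fully open).
Only numpy, scipy, OpenCV 4.12 (cv2) and the standard library are available. Lean on these libraries where they do the work, as an engineer would, in place of code of your own. Each camera call takes 0.05 s, during which the arm holds its last target.

TASK

Open the preserving-gas tap on the counter: swing its guard plate away from you until it is well clear of the knob, then press the finned knob down against its spring and, keeping it down, turn it clockwise past the safety stop as far as it goes, and let it spring back up. Then swing the guard plate fully back over the knob, and leave the tasting cup, funnel and bung beside the tap where they stand.

Things in the scene. Friction and masses are not known exactly. Their poses are not given: they have to be found in the camera images.
- gas_box: grey steel valve box of the gas tap, fixed to the counter, 130 mm along its x, 196 mm along its y, 36 mm high. Origin: on the counter under the knob's axis (the box reaches 65 mm to its -x and +x, 88 mm to its -y, 108 mm to its +y). Its -x side is the front, toward the robot; +z up. The guard's post stands at its (0, +75 mm). A small fixed steel bracket, the safety gate, stands at its (+43, +46 mm), 70 mm high, just outside the knob's rim.
- knob_face (a point): centre of the upper face of the round black knob, on its vertical axis; the face is 60 mm above the counter while the knob is up. The disc is 96 mm across and 10 mm thick. One upright fin stands on it, from the axis (a hub 28 mm across) out to 46 mm from the axis, 14 mm thick, 26 mm high above the face. The point turns with the knob: the fin points along its -y.
- knob_fin (a point): middle of the knob's upright fin (14 mm thick, top 86 mm above the counter while the knob is up): 30 mm out from the knob's axis and 13.5 mm above the disc's upper face. The fin points along the point's -y. It points to the box's -y (right) when shut and to the box's -x (front) when fully open.
- gas_press (a joint): how far the knob is pressed down, m: 0 up, 0.012 at the bottom; spring of about 5 N at the top and 12 N at the bottom. Pressed at least 0.006, the steel tooth on the knob's rim passes below the safety gate; with the knob up it is stopped there. Knob and fin sink with it.
- gas_knob (a joint): angle of the knob, rad, growing clockwise seen from above: 0 shut, 1.57 fully open (end stop). With the knob up the safety stop blocks it at about 0.54; it is past the stop from about 0.96 on. Light friction (0.05 N m) holds it where it is left.
- gas_guard (a joint): angle of the guard plate, rad, growing counter-clockwise seen from above: 0 fully over the knob (plate points to the box's -y), 1.5 and more clear of the knob, 2.1 end stop (plate beyond the box, left and away from the robot). Light friction (0.06 N m) holds it where it is left.
- guard_pivot (a point): on the vertical axis of the guard's post, 97 mm above the counter, level with the upper face of the guard plate. Turns with the guard: the guard points along its -y.
- guard_rib (a point): centre of the upright steel rib on the guard plate, by which it is pushed or gripped: 40 mm long along the line to the pivot (point y), 10 mm thick (point x), from the plate's upper face at 97 mm to 131 mm above the counter; 105 mm from the pivot axis. The round plate is 104 mm across and 5 mm thick, its centre 75 mm from the pivot axis, its underside 92 mm above the counter.
- tastevin_mid (a point): centre, half-way up, of the silvered tasting cup, 84 x 100 x 24 mm, loose on the counter; to be left alone.
- funnel_mid (a point): centre, half-way up, of the tin funnel standing on its rim, 94 mm across, 100 mm high, loose; to be left alone.
- barrel_bung_mid (a point): centre, half-way up, of the turned beech bung, 50 mm across, 35 mm high, loose; to be left alone.

How it is judged:
By the outcome, as a careful person would: the job done as asked, in the order asked, and still so for the second after the job is handed in, with the robot touching nothing.
It also fails if it takes over 61 s, if anything falls off the work surface, if the arm or the gripper's body presses on something with over 40 N, if the wrist force passes 120 N, or if a joint passes its speed limit or range.

## Working session

There is one attempt and no reset: what is moved stays moved. The work goes in short steps, Python scripts to look and compute and a tool call to move; the robot and the scene stay as the last step left them, time stands still between calls to the robot, and variables do not carry over. Pictures are saved under pics/ and viewed, and the job is handed in when it is done.

Besides the shell and the picture viewer there is one more tool, called after "Call:" as name([rows], argument=value, ...), one row to a line, values as JSON. servo_tool: Moves the arm, as the interface text tells. Its arguments: {"type":"object","properties":{"series":{"type":"array","items":{"type":"array"}},"grip_force":{"type":"number"}},"required":["series"]}

```bash
ls; mkdir -p pics; python3 - <<'E'
from rig import env
import cv2
print(env.sense(), env.grip_depth)
for n in ("scene","top","wrist"):
    m=env.camera_model(n); print(n,m)
    cv2.imwrite(f"pics/{n}0.png",env.read_camera(n)[:,:,::-1])
E
```

```text
pics
{'t': 0.0, 'q': array([-1.31709926e+00,  2.45814419e-01,  1.55898734e+00,  4.12760389e-06,
        1.33872517e+00, -1.74122707e-01]), 'dq': array([ 0.00046445,  0.00029131, -0.00125347, -0.00065934, -0.00203412,
        0.00061372]), 'joint_efforts': array([-1.61672451e-03, -4.15835130e+01, -3.14606023e+01,  6.83388580e-02,
        3.32910020e-02, -1.50631545e-04]), 'tool_pos': array([ 0.26951712, -0.59082977,  0.2043595 ]), 'eef_rot': array([-1.38039774,  0.88955305, -0.88722348]), 'wrist_force': array([ 0.10976581, -0.34553565, -0.47765822]), 'wrist_torque': array([-0.02458397,  0.01191291,  0.0618621 ]), 'gripper_width': 0.9994900492662064} 0.0188
scene {'fx': 411.1427120203074, 'fy': 411.1427120203074, 'cx': 256.8225052115797, 'cy': 190.05445904016668, 'rvec': array([ 1.31853654, -2.06947232,  1.03225004]), 'tvec': array([-0.00584155,  0.39768765,  0.65315894])}
top {'fx': 385.4984514738744, 'fy': 385.4984514738744, 'cx': 260.4396779296899, 'cy': 189.78334279058592, 'rvec': array([ 1.90435901, -2.3227765 ,  0.23762636]), 'tvec': array([-0.1406284 ,  0.5159637 ,  0.85893166])}
wrist {'fx': 270.7417133769946, 'fy': 270.7417133769946, 'cx': 254.5071398210893, 'cy': 193.48670581932916, 'hand_eye': array([[ 9.99999752e-01,  3.58745191e-04, -6.06425578e-04,
        -7.14484230e-04],
       [ 6.77693357e-04, -2.54173878e-01,  9.67158302e-01,
        -1.79557541e-01],
       [ 1.92825849e-04, -9.67158473e-01, -2.54174058e-01,
         7.39893447e-02],
       [ 0.00000000e+00,  0.00000000e+00,  0.00000000e+00,
         1.00000000e+00]])}
```

View pics/scene0.png

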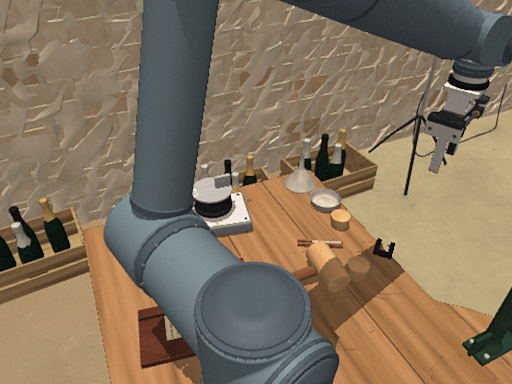

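View pics/top0.png

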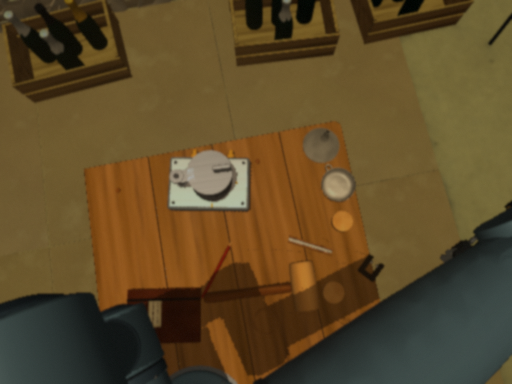

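View pics/wrist0.png

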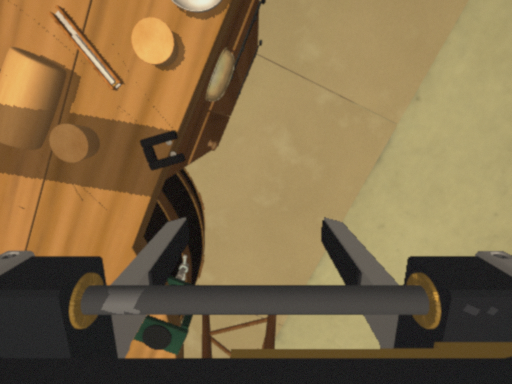

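```bash
cat > h.py <<'E'
import numpy as np, cv2
from scipy.spatial.transform import Rotation as R
def cam(env,n,s=None):
    m=env.camera_model(n); K=np.array([[m['fx'],0,m['cx']],[0,m['fy'],m['cy']],[0,0,1]])
    if 'rvec' in m:
        Rm=R.from_rotvec(m['rvec']).as_matrix(); return K,Rm,np.array(m['tvec'])
    s=s or env.sense(); T=np.eye(4);T[:3,:3]=R.from_rotvec(s['eef_rot']).as_matrix();T[:3,3]=s['tool_pos']
    W=np.linalg.inv(T@np.array(m['hand_eye'])); return K,W[:3,:3],W[:3,3]
def ray(c,uv):
    K,Rm,t=c; d=Rm.T@np.linalg.solve(K,[uv[0],uv[1],1.]); return -Rm.T@t,d
def onz(c,uv,z):
    o,d=ray(c,uv); return o+d*(z-o[2])/d[2]
def proj(c,p):
    K,Rm,t=c; q=K@(Rm@np.asarray(p,float)+t); return q[:2]/q[2]
def tri(c1,u1,c2,u2):
    A=[];b=[]
    for c,u in((c1,u1),(c2,u2)):
        o,d=ray(c,u); d=d/np.linalg.norm(d); P=np.eye(3)-np.outer(d,d); A.append(P); b.append(P@o)
    return np.linalg.lstsq(np.vstack(A),np.hstack(b),rcond=None)[0]
E
python3 - <<'E'
from rig import env
from h import *
print(R.from_rotvec(env.sense()['eef_rot']).as_matrix().round(3))
im=cv2.imread('pics/top0.png'); c=im[140:225,155:265]
cv2.imwrite('pics/topz.png',cv2.resize(c,None,fx=7,fy=7,interpolation=cv2.INTER_CUBIC))
im=cv2.imread('pics/scene0.png'); c=im[150:250,180:260]
cv2.imwrite('pics/scenez.png',cv2.resize(c,None,fx=6,fy=6,interpolation=cv2.INTER_CUBIC))
E
```

```text
[[ 0.415 -0.     0.91 ]
 [-0.91   0.001  0.415]
 [-0.001 -1.     0.   ]]
```

View pics/topz.png

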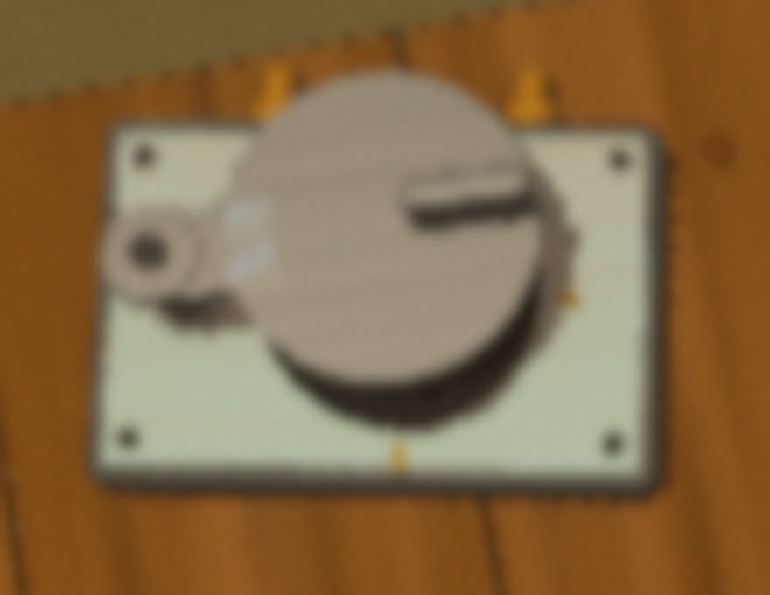

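View pics/scenez.png

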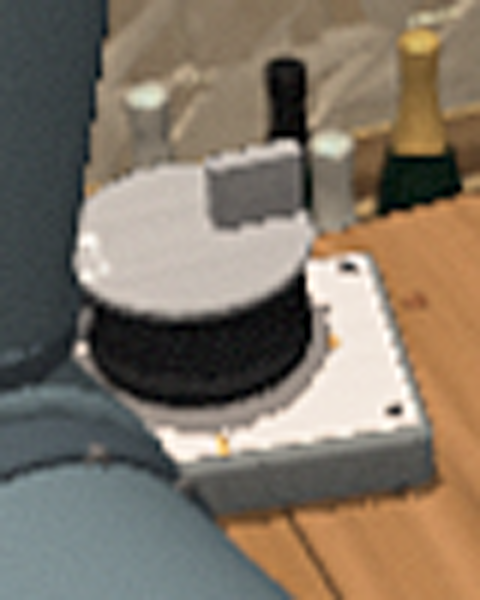

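```bash
python3 - <<'E'
from rig import env
from h import *
T=cam(env,'top');S=cam(env,'scene')
f=lambda x,y:((x+.5)/7-.5+155,(y+.5)/7-.5+140)
g=lambda x,y:((x+.5)/6-.5+180,(y+.5)/6-.5+150)
C=[onz(T,f(*p),.036) for p in((113,126),(660,132),(650,482),(97,472))]
for c in C:print(c.round(4))
print('scene corners', [onz(S,g(*p),.036).round(4) for p in((370,255),(425,432))])
print('tri corners',[tri(T,f(*a),S,g(*b)).round(4) for a,b in(((660,132),(370,255)),((650,482),(425,432)))])
print('pivot',onz(T,f(148,250),.10).round(4))
print('rib end tri',tri(T,f(525,180),S,g(298,145)).round(4), tri(T,f(405,188),S,g(208,165)).round(4))
print('rib top onz',onz(T,f(405,188),.131).round(4),onz(T,f(525,180),.131).round(4))
print('plate c',onz(T,f(388,228),.097).round(4))
fr=C[2]-C[3];print('yaw -y dir',fr,np.degrees(np.arctan2(fr[0],-fr[1])), np.linalg.norm(fr))
for n,uv,z in(('funnel',(321,150),0),('cup',(338,186),.012),('bung',(343,222),.035)):print(n,onz(T,uv,z).round(3))
E
```

```text
[ 0.6039 -0.0399  0.036 ]
[ 0.5643 -0.2273  0.036 ]
[ 0.4433 -0.2004  0.036 ]
[ 0.4837 -0.0161  0.036 ]
scene corners [array([ 0.5607, -0.2225,  0.036 ]), array([ 0.441 , -0.1954,  0.036 ])]
tri corners [array([ 0.5665, -0.2263,  0.0306]), array([ 0.4448, -0.1989,  0.0314])]
pivot [ 0.5391 -0.0562  0.1   ]
rib end tri [ 0.5306 -0.1797  0.1277] [ 0.5362 -0.1421  0.1251]
rib top onz [ 0.5342 -0.1432  0.131 ] [ 0.5294 -0.1804  0.131 ]
plate c [ 0.5319 -0.133   0.097 ]
yaw -y dir [-0.0403475  -0.18425098  0.        ] -12.351727942465207 0.1886169241494439
funnel [ 0.561 -0.414  0.   ]
cup [ 0.458 -0.431  0.012]
bung [ 0.367 -0.416  0.035]
```

Call:
servo_tool([
  [[-3,-3,4],-6,1],
  [[-6,-6,8],-12,1],
  [[-9,-9,12],-18,1],
  [[-12,-9.6,16],-24,1],
  [[-15,-9.6,20],-30,1],
  [[-18,-9.6,24.5],-36,1],
  [[-21,-9.6,29],-42,1],
  [[-23.5,-9.6,33],-48,1],
  [[-26,-9.6,37],-54,1],
  [[-28.4,-9.6,41.6],-58,1],
  [[-28.4,-9.6,41.6],-58,1],
  [[-28.4,-9.6,41.6],-58,1],
  [[-28.4,-9.6,41.6],-58,1],
  [[-28.4,-9.6,41.6],-58,1],
])

```text
t: 1.32
tool_pos: [0.532, -0.1566, 0.3012]
eef_rot: [-1.567, 0.098, -0.098]
wrist_force: [0.2, 0.2, -0.3]
gripper_width: 1.0
```

```bash
cat > look.py <<'E'
import sys,pickle
from rig import env
from h import *
tag=sys.argv[1]
for n in sys.argv[2:]:
    s=env.sense(); c=cam(env,n,s); im=env.read_camera(n)[:,:,::-1]
    cv2.imwrite(f'pics/{n}{tag}.png',im); pickle.dump(c,open(f'pics/{n}{tag}.pkl','wb'))
s=env.sense(); Rm=R.from_rotvec(s['eef_rot']).as_matrix()
print('t',s['t'],'pos',s['tool_pos'].round(4),'yaw',np.degrees(np.arctan2(Rm[1,0],Rm[0,0])).round(2),'ydir',Rm[:,1].round(3),'F',s['wrist_force'].round(1),'M',s['wrist_torque'].round(2),'w',round(s['gripper_width'],3),'q',s['q'].round(2))
E
python3 look.py 1 wrist
```

```text
t 1.3667 pos [ 0.531  -0.1585  0.3011] yaw -7.25 ydir [-0.001  0.    -1.   ] F [-1.1 -0.7 -0.5] M [-0.12 -0.11  0.03] w 0.996 q [-0.49 -0.04  1.7  -0.    1.49 -0.37]
```

View pics/wrist1.png

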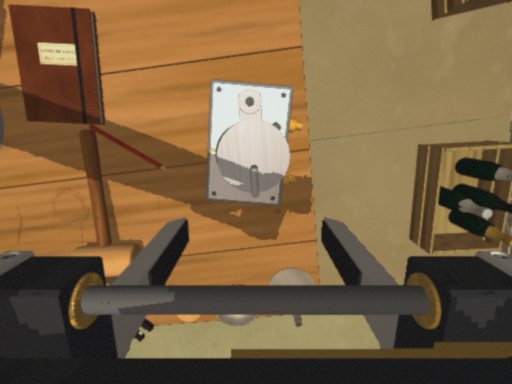

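```bash
python3 - <<'E'
import cv2
im=cv2.imread('pics/wrist1.png'); c=im[70:215,195:310]
cv2.imwrite('pics/w1z.png',cv2.resize(c,None,fx=4,fy=4,interpolation=cv2.INTER_CUBIC))
E
```

```text
(no output)
```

View pics/w1z.png

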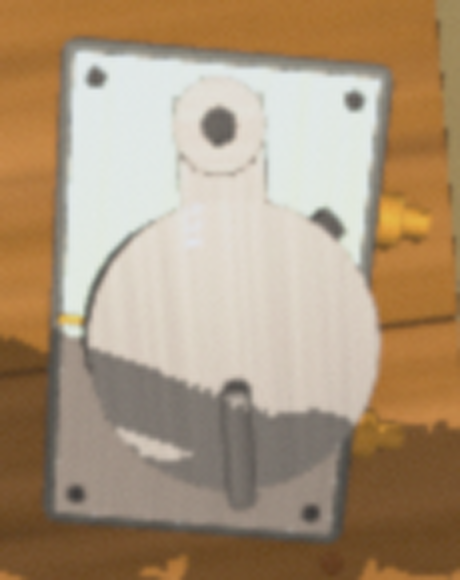

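```bash
python3 - <<'E'
from h import *
import pickle
from rig import env
W=pickle.load(open('pics/wrist1.pkl','rb'));T=cam(env,'top')
f=lambda x,y:((x+.5)/4-.5+195,(y+.5)/4-.5+70)
ft=lambda x,y:((x+.5)/7-.5+155,(y+.5)/7-.5+140)
C=[onz(W,f(*p),.036) for p in((68,41),(389,68),(337,537),(49,516))]
for c in C:print(c.round(4))
ctr=np.mean(C,0)
y=(C[0]-C[3])+(C[1]-C[2]); print('len',np.linalg.norm(y)/2, np.linalg.norm(C[1]-C[0])); y/=np.linalg.norm(y)
x=(C[1]-C[0])+(C[2]-C[3]);x/=np.linalg.norm(x)
print('yaw',np.degrees(np.arctan2(-y[0],y[1])),np.degrees(np.arctan2(x[1],x[0])),'axis',ctr-.01*y,'pivot pred',ctr+.065*y)
print('pivot',onz(W,f(218,126),.1),'tri',tri(W,f(218,126),T,ft(148,250)))
print('rib far end tri',tri(W,f(242,505),T,ft(525,180)),'near',tri(W,f(237,388),T,ft(405,188)))
print('rib z131',onz(W,f(242,503),.131),onz(W,f(237,388),.131))
print('plate',onz(W,f(234,344),.097),tri(W,f(234,344),T,ft(388,228)))
print('corner tri',[tri(W,f(*a),T,ft(*b)).round(4) for a,b in(((68,41),(113,126)),((389,68),(113,126)),((389,68),(113,126)))][:0])
# corners match: wrist TL=(front-left) -> top BL
print([tri(W,f(*a),T,ft(*b)).round(4) for a,b in(((68,41),(97,472)),((389,68),(113,126)),((337,537),(660,132)),((49,516),(650,482)))])
E
```

```text
[ 0.4838 -0.0116  0.036 ]
[ 0.6048 -0.0365  0.036 ]
[ 0.5657 -0.2215  0.036 ]
[ 0.4448 -0.1969  0.036 ]
len 0.18926190057352021 0.12354203863417261
yaw -11.909813124269112 -11.572889186571123 axis [ 0.52270229 -0.12641703  0.036     ] pivot pred [ 0.53818017 -0.0530315   0.036     ]
pivot [ 0.53736069 -0.05414465  0.1       ] tri [ 0.53777518 -0.05555053  0.10324423]
rib far end tri [ 0.53053973 -0.17945659  0.12426618] near [ 0.53465116 -0.14067582  0.12397129]
rib z131 [ 0.53012512 -0.17614511  0.131     ] [ 0.5333138  -0.13749038  0.131     ]
plate [ 0.53347365 -0.12712524  0.097     ] [ 0.53433403 -0.13031229  0.08406303]
corner tri []
[array([ 0.4839, -0.0135,  0.0339]), array([ 0.6067, -0.0368,  0.0264]), array([ 0.5675, -0.2269,  0.0216]), array([ 0.4438, -0.1995,  0.0291])]
```

Call:
servo_tool([
  [[0.2,4,0],-4,1],
  [[0.2,8,0],-4,1],
  [[0.2,12,0],-4,1],
  [[0.2,15,0],-4,1],
  [[0.2,17.5,0],-4,1],
  [[0.2,19.4,0],-4,1],
  [[0.2,19.4,0],-4,1],
  [[0.2,19.4,0],-4,1],
], grip_force=10)

```text
t: 2.03
tool_pos: [0.5312, -0.1614, 0.1067]
eef_rot: [-1.569, 0.051, -0.047]
wrist_force: [-0.6, 0.5, -0.3]
gripper_width: 0.998
```

```bash
python3 look.py 2 wrist
```

```text
t 2.0833 pos [ 0.5324 -0.1618  0.1083] yaw -3.56 ydir [ 0.001 -0.001 -1.   ] F [ 0.3 -0.5  1.1] M [-0.03 -0.16 -0.02] w 1.002 q [-0.5   0.14  1.87 -0.    1.13 -0.44]
```

View pics/wrist2.png

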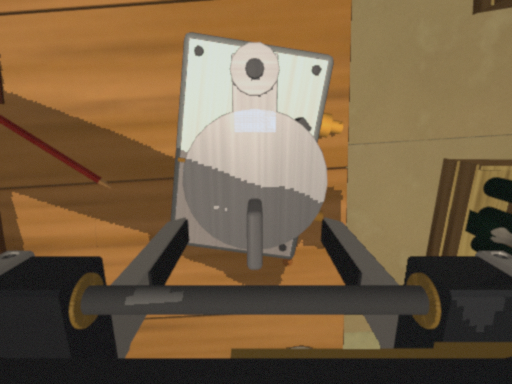

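```bash
python3 - <<'E'
from h import *
import pickle
W=pickle.load(open('pics/wrist2.pkl','rb'))
print(onz(W,(254.7,68),.1),onz(W,(255,203),.131),onz(W,(255,267),.131))
for k in range(0,18):
    a=np.radians(min(6*k,100)); print(6*k,round(10.5*np.sin(a),2),round(10.5*(1-np.cos(a)),2))
E
```

```text
[ 0.5378737  -0.05367963  0.1       ] [ 0.53314129 -0.13361412  0.131     ] [ 0.53051299 -0.17615455  0.131     ]
0 0.0 0.0
6 1.1 0.06
12 2.18 0.23
18 3.24 0.51
24 4.27 0.91
30 5.25 1.41
36 6.17 2.01
42 7.03 2.7
48 7.8 3.47
54 8.49 4.33
60 9.09 5.25
66 9.59 6.23
72 9.99 7.26
78 10.27 8.32
84 10.44 9.4
90 10.5 10.5
96 10.44 11.6
102 10.34 12.32
```

Call:
servo_tool([
  [[0,0,0],0,-0.64],
  [[0,0,0],0,-0.64],
  [[0,0,0],0,-0.64],
  [[0,0,0],0,-0.64],
  [[0,0,0],0,-0.64],
  [[0,0,0],0,-0.64],
], grip_force=10)

```text
t: 2.58
tool_pos: [0.5325, -0.1607, 0.1077]
eef_rot: [-1.571, 0.047, -0.048]
wrist_force: [0.2, 0.3, -0.7]
gripper_width: 0.611
```

Call:
servo_tool([
  [[0,0,0],0,-0.64],
  [[0,0,0],0,-0.64],
  [[0,0,0],0,-0.64],
  [[0,0,0],0,-0.64],
  [[0,0,0],0,-0.64],
  [[0,0,0],0,-0.64],
  [[0,0,0],0,-0.64],
], grip_force=10)

```text
t: 3.17
tool_pos: [0.5323, -0.1607, 0.1074]
eef_rot: [-1.57, 0.048, -0.048]
wrist_force: [0.3, 0.8, -0.0]
gripper_width: 0.183
```

Call:
servo_tool([
  [[1.1,0,0.06],-6,-0.64],
  [[2.18,0,0.23],-12,-0.64],
  [[3.24,0,0.51],-18,-0.64],
  [[4.27,0,0.91],-24,-0.64],
  [[5.25,0,1.41],-30,-0.64],
  [[6.17,0,2.01],-36,-0.64],
  [[6.17,0,2.01],-36,-0.64],
], grip_force=10)

```text
t: 3.75
tool_pos: [0.5962, -0.1438, 0.1074]
eef_rot: [-1.524, -0.447, 0.446]
wrist_force: [-0.0, 0.4, -0.4]
gripper_width: 0.178
```

```bash
python3 look.py 3 wrist
```

```text
t 3.8 pos [ 0.5955 -0.1441  0.1073] yaw 32.45 ydir [-0. -0. -1.] F [-0.7  0.2  0.3] M [-0.03 -0.1  -0.04] w 0.181 q [-0.42  0.26  1.73 -0.    1.15 -0.99]
```

View pics/wrist3.png

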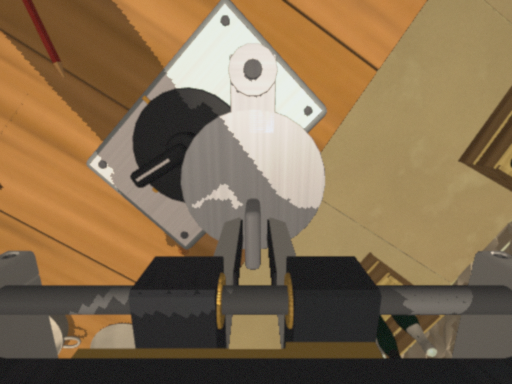

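Call:
servo_tool([
  [[1.1,0,0.06],-6,-0.64],
  [[2.18,0,0.23],-12,-0.64],
  [[3.24,0,0.51],-18,-0.64],
  [[4.27,0,0.91],-24,-0.64],
  [[5.25,0,1.41],-30,-0.64],
  [[6.17,0,2.01],-36,-0.64],
  [[7.03,0,2.7],-42,-0.64],
  [[7.8,0,3.47],-48,-0.64],
  [[8.49,0,4.33],-54,-0.64],
  [[9.09,0,5.25],-60,-0.64],
  [[9.44,0,5.9],-64,-0.64],
  [[9.44,0,5.9],-64,-0.64],
  [[9.44,0,5.9],-64,-0.3],
  [[9.44,0,5.9],-64,0],
  [[9.44,0,5.9],-64,0],
], grip_force=10)

```text
t: 5.05
tool_pos: [0.6429, -0.0446, 0.1075]
eef_rot: [-1.155, -1.291, 1.291]
wrist_force: [0.2, 0.0, 0.6]
gripper_width: 0.355
```

```bash
python3 look.py 4 wrist top
```

```text
t 5.15 pos [ 0.643  -0.0445  0.1075] yaw 96.42 ydir [ 0. -0. -1.] F [-0.4 -0.5 -0.1] M [ 0.02 -0.16 -0.06] w 0.442 q [-0.24  0.33  1.64 -0.    1.17 -1.93]
```

View pics/wrist4.png

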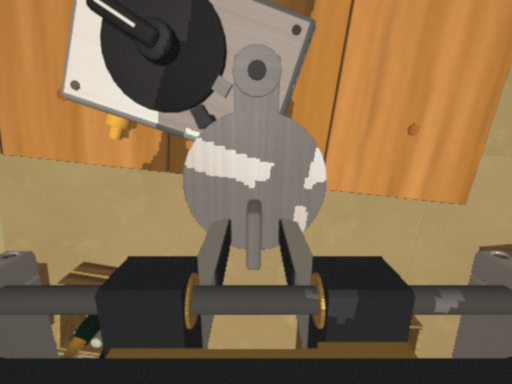

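Call:
servo_tool([
  [[0,-3,0],0,0],
  [[0,-6.5,0],0,0],
  [[0,-10,0],5,0],
  [[-0.8,-11,1.1],12,0],
  [[-1.6,-11,2.2],19,0],
  [[-2.4,-11,3.4],26,0],
  [[-3.2,-11,4.6],33,0],
  [[-4,-11,5.7],40,0],
  [[-4.8,-11,6.8],47,0],
  [[-5.6,-11,8],54,0],
  [[-6.4,-11,9.1],61,0],
  [[-7.2,-11,10.2],68,0],
  [[-8,-11,11.4],75,0],
  [[-8.8,-11,12.5],82,0],
  [[-9.4,-11,13.4],89,0],
  [[-9.8,-11,13.9],96,0],
  [[-9.8,-11,13.9],103,0],
  [[-9.8,-11,13.9],108,0],
  [[-9.8,-11,13.9],108,0],
  [[-9.8,-11,13.9],108,0],
])

```text
t: 6.82
tool_pos: [0.516, -0.1573, 0.2175]
eef_rot: [-1.565, 0.156, -0.156]
wrist_force: [0.2, -0.1, 0.5]
gripper_width: 0.5
```

```bash
python3 look.py 5 wrist top
```

```text
t 6.9167 pos [ 0.5161 -0.1571  0.2175] yaw -11.4 ydir [ 0.  0. -1.] F [-0.5 -0.7 -0.8] M [-0.   -0.05 -0.05] w 0.497 q [-0.51 -0.03  1.83  0.    1.34 -0.31]
```

View pics/wrist5.png

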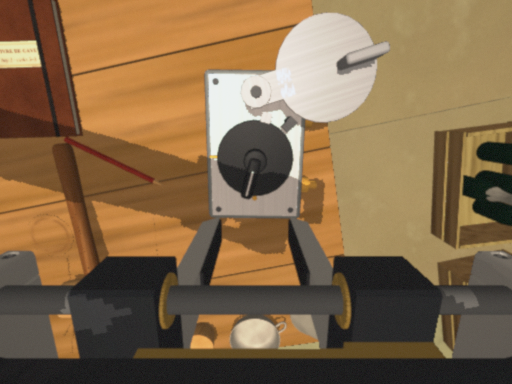

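View pics/top5.png

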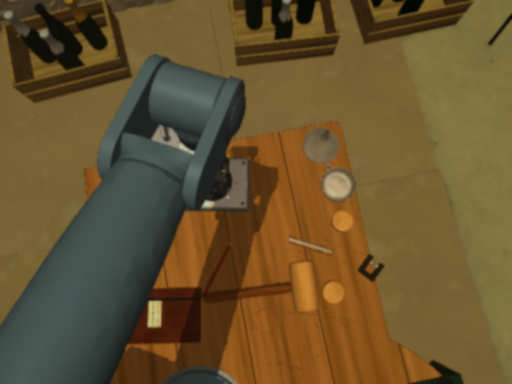

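```bash
python3 - <<'E'
import cv2
im=cv2.imread('pics/wrist5.png'); c=im[65:225,200:315]
cv2.imwrite('pics/w5z.png',cv2.resize(c,None,fx=5,fy=5,interpolation=cv2.INTER_CUBIC)[:,:600])
E
```

```text
(no output)
```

View pics/w5z.png

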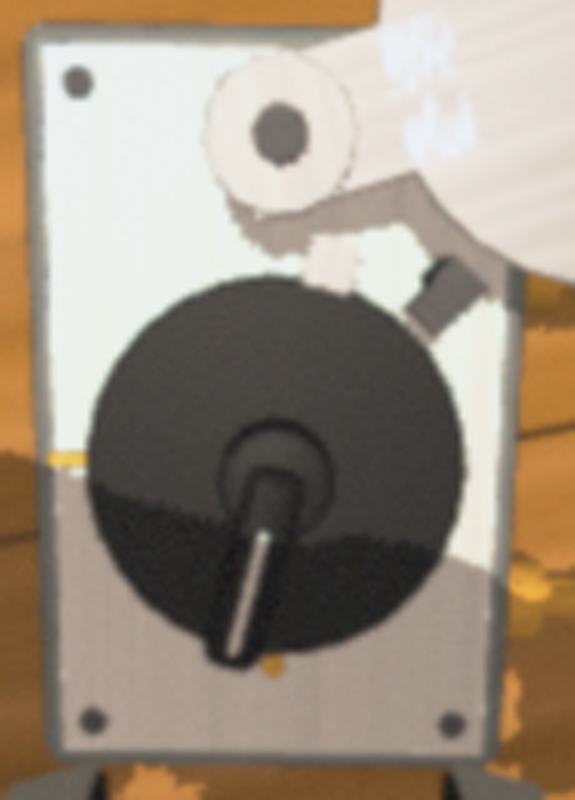

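```bash
python3 - <<'E'
from h import *
import pickle
W=pickle.load(open('pics/wrist5.pkl','rb'))
f=lambda x,y:((x+.5)/5-.5+200,(y+.5)/5-.5+65)
d=onz(W,f(276,465),.060);print('disc',d, onz(W,f(88,465),.06)-onz(W,f(464,465),.06))
a=onz(W,f(265,535),.0865);b=onz(W,f(233,655),.0865);e=onz(W,f(235,668),.078);print('fin line',a,b,e)
u=b-a;print('fin dir deg',np.degrees(np.arctan2(u[1],u[0])))
v=b-d;print('from axis',np.degrees(np.arctan2(v[1],v[0])),np.hypot(*v[:2]))
C=[onz(W,f(*p),.036) for p in((31,32),(521,232),(495,756),(54,756))]
y=C[0]-C[3];print('yaw',np.degrees(np.arctan2(-y[0],y[1])),np.linalg.norm(y))
x=C[2]-C[3];print(np.degrees(np.arctan2(x[1],x[0])),np.linalg.norm(x))
m=(C[2]+C[3])/2;print('axis from front right', m, )
print('pivot',onz(W,f(281,132),.1))
p=onz(W,f(281,132),.1)-d;print(np.hypot(*p[:2]),np.degrees(np.arctan2(-p[0],p[1])))
E
```

```text
disc [ 0.52243815 -0.1257141   0.06      ] [-0.09170281  0.0184757   0.        ]
fin line [ 0.51735849 -0.13786951  0.0865    ] [ 0.50414824 -0.16466459  0.0865    ] [ 0.50323227 -0.17019125  0.078     ]
fin dir deg -116.24377973407533
from axis -115.15325167434985 0.04303093207229233
yaw -12.037911667911901 0.1886062893580848
-11.390884144449787 0.12430476964201846
axis from front right [ 0.50528983 -0.20892928  0.036     ]
pivot [ 0.5379434  -0.05366962  0.1       ]
0.07369409180249288 -12.145812191242571
```

Call:
servo_tool([
  [[-0.75,3,0.2],7,0],
  [[-0.75,6,0.2],14,0],
  [[-0.75,9,0.2],14,-0.2],
  [[-0.75,12,0.2],14,-0.2],
  [[-0.75,14,0.2],14,-0.2],
  [[-0.75,15.2,0.2],14,-0.2],
  [[-0.75,15.2,0.2],14,-0.4],
  [[-0.75,15.2,0.2],14,-0.57],
  [[-0.75,15.2,0.2],14,-0.57],
  [[-0.75,15.2,0.2],14,-0.57],
  [[-0.75,15.2,0.2],14,-0.57],
], grip_force=10)

```text
t: 7.83
tool_pos: [0.5102, -0.1541, 0.067]
eef_rot: [-1.543, 0.347, -0.351]
wrist_force: [0.4, -0.4, 0.6]
gripper_width: 0.218
```

```bash
python3 look.py 6 wrist
```

```text
t 7.8833 pos [ 0.5099 -0.154   0.0667] yaw -25.48 ydir [ 0.002 -0.001 -1.   ] F [-0.7  0.6 -0.7] M [-0.01 -0.02  0.02] w 0.216 q [-0.51  0.15  1.95  0.    1.04 -0.06]
```

View pics/wrist6.png

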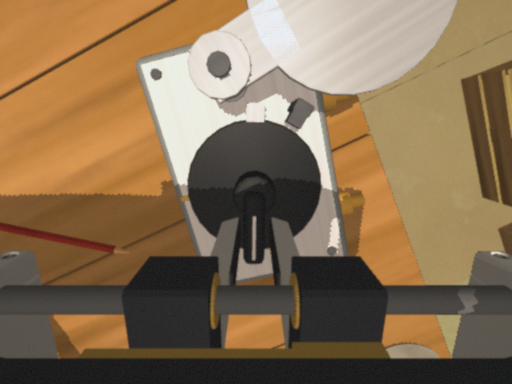

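Call:
servo_tool([
  [[0,0.4,0],0,-0.57],
  [[0,0.8,0],0,-0.57],
  [[0,1.2,0],0,-0.57],
  [[0,1.5,0],0,-0.57],
  [[0,1.7,0],0,-0.57],
  [[0,1.7,0],0,-0.57],
])

```text
t: 8.38
tool_pos: [0.5099, -0.1541, 0.0496]
eef_rot: [-1.543, 0.348, -0.35]
wrist_force: [-2.5, 0.5, 11.3]
gripper_width: 0.214
```

```bash
python3 -c "
import numpy as np
for k in list(range(6,91,6))+[22,25]:print(k,round(-3*np.sin(np.radians(k)),2),round(3-3*np.cos(np.radians(k)),2))"
```

```text
6 -0.31 0.02
12 -0.62 0.07
18 -0.93 0.15
24 -1.22 0.26
30 -1.5 0.4
36 -1.76 0.57
42 -2.01 0.77
48 -2.23 0.99
54 -2.43 1.24
60 -2.6 1.5
66 -2.74 1.78
72 -2.85 2.07
78 -2.93 2.38
84 -2.98 2.69
90 -3.0 3.0
22 -1.12 0.22
25 -1.27 0.28
```

Call:
servo_tool([
  [[-0.31,0.05,0.02],6,-0.57],
  [[-0.62,0.05,0.07],12,-0.57],
  [[-0.93,0.05,0.15],18,-0.57],
  [[-1.22,0.05,0.26],24,-0.57],
  [[-1.5,0.05,0.4],30,-0.57],
  [[-1.76,0.05,0.57],36,-0.57],
  [[-2.01,0.05,0.77],42,-0.57],
  [[-2.23,0.05,0.99],48,-0.57],
  [[-2.43,0.05,1.24],54,-0.57],
  [[-2.6,0.05,1.5],60,-0.57],
  [[-2.6,0.05,1.5],60,-0.57],
])

```text
t: 9.3
tool_pos: [0.494, -0.1306, 0.0502]
eef_rot: [-1.244, 1.149, -1.158]
wrist_force: [-2.1, -3.1, 10.6]
gripper_width: 0.217
```

```bash
python3 look.py 7 wrist
```

```text
t 9.35 pos [ 0.494  -0.1306  0.0502] yaw -85.51 ydir [ 0.004 -0.004 -1.   ] F [-1.  -1.7 10.8] M [-0.44  0.32 -0.05] w 0.214 q [-0.48  0.12  2.01 -0.    1.    1.01]
```

View pics/wrist7.png

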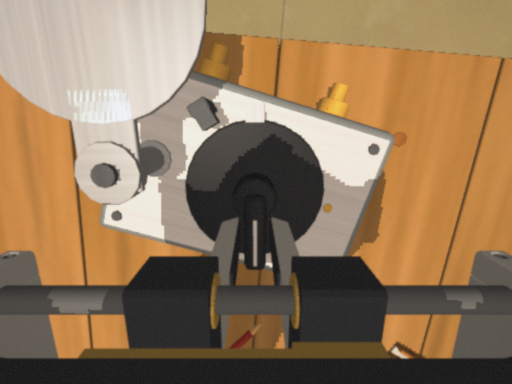

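Call:
servo_tool([
  [[-0.31,0.05,0.02],6,-0.57],
  [[-0.62,0.05,0.07],12,-0.57],
  [[-0.93,0.05,0.15],18,-0.57],
  [[-1.12,0.05,0.22],22,-0.57],
  [[-1.27,0.05,0.28],25,-0.57],
  [[-1.27,0.05,0.28],25,-0.57],
  [[-1.27,0.05,0.28],25,-0.57],
])

```text
t: 9.93
tool_pos: [0.4959, -0.1197, 0.05]
eef_rot: [-1.021, 1.459, -1.474]
wrist_force: [-4.1, -9.6, 10.8]
gripper_width: 0.218
```

```bash
python3 look.py 8 wrist
```

```text
t 9.9833 pos [ 0.4959 -0.1197  0.05  ] yaw -110.39 ydir [ 0.004 -0.008 -1.   ] F [-4.  -8.8 10. ] M [-1.77  0.72  0.1 ] w 0.215 q [-0.46  0.12  2.01 -0.01  1.    1.47]
```

View pics/wrist8.png

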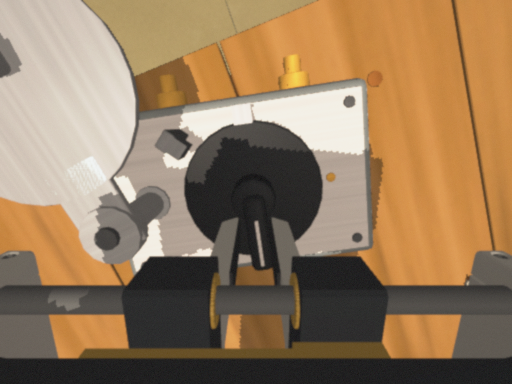

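Call:
servo_tool([
  [[0,-0.5,0],0,-0.57],
  [[0,-1,0],0,-0.57],
  [[0,-1.5,0],0,-0.57],
  [[0,-2,0],0,-0.57],
  [[0,-3,0],0,-0.57],
  [[0,-6,0],0,-0.4],
  [[0,-9,0],0,-0.1],
  [[0,-12,0],0,0],
  [[0,-15,0],0,0],
  [[0,-17,0],0,0],
  [[0,-17,0],0,0],
  [[0,-17,0],0,0],
])

```text
t: 10.98
tool_pos: [0.4943, -0.1161, 0.2178]
eef_rot: [-1.017, 1.466, -1.469]
wrist_force: [-0.1, 0.2, -1.1]
gripper_width: 0.5
```

```bash
python3 look.py 9 wrist; python3 - <<'E'
import cv2
im=cv2.imread('pics/wrist9.png'); c=im[40:230,130:330]
cv2.imwrite('pics/w9z.png',cv2.resize(c,None,fx=3,fy=3,interpolation=cv2.INTER_CUBIC))
E
```

```text
t 11.0333 pos [ 0.4934 -0.1157  0.2162] yaw -110.49 ydir [-0.001  0.001 -1.   ] F [-0.3 -0.7  0.4] M [ 0.09  0.   -0.05] w 0.497 q [-0.45 -0.1   1.91  0.    1.34  1.47]
```

View pics/wrist9.png

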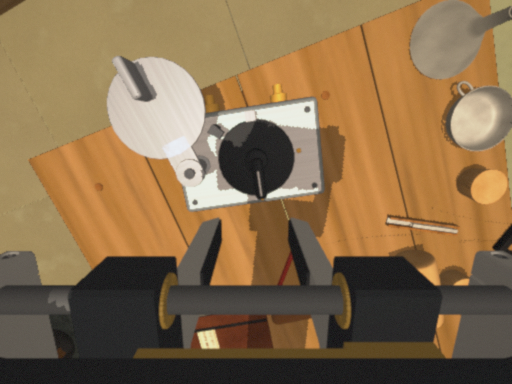

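View pics/w9z.png

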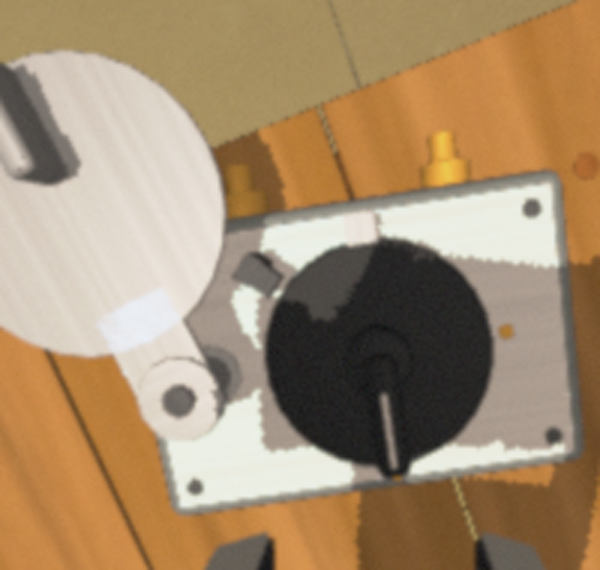

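```bash
python3 - <<'E'
from h import *
import pickle
W=pickle.load(open('pics/wrist9.pkl','rb'))
f=lambda x,y:((x+.5)/3-.5+130,(y+.5)/3-.5+40)
d=onz(W,f(380,352),.060);print('disc',d)
l=onz(W,f(267,352),.06);r=onz(W,f(494,352),.06);print('dia',np.linalg.norm(l-r))
a=onz(W,f(383,393),.0865);b=onz(W,f(392,467),.0865);u=b-a
print('fin dir',np.degrees(np.arctan2(u[1],u[0])),'from axis',np.degrees(np.arctan2(*(b-d)[1::-1])), 'want',180-11.9-0)
y=onz(W,f(180,510),.036)-onz(W,f(580,455),.036);print('box -x dir',np.degrees(np.arctan2(y[1],y[0]))+90)
p=onz(W,f(179,400),.1);c=onz(W,f(68,205),.097);print('pivot',p,'plate c',c,'guard',np.degrees(np.arctan2(*(c-p)[1::-1]))+102)
r1=onz(W,f(20,165),.131);print('rib inner end',r1)
E
```

```text
disc [ 0.52351771 -0.12857522  0.06      ]
dia 0.09418496585217014
fin dir 166.53075645688224 from axis 165.83149816093388 want 168.1
box -x dir 167.67964788317568
pivot [ 0.537618   -0.05393709  0.1       ] plate c [ 0.61501897 -0.0447259   0.097     ] guard 108.78663313160405
rib inner end [ 0.62502027 -0.04689692  0.131     ]
```

Call:
servo_tool([
  [[-1,0,1],-7,0],
  [[-2,0,2],-14,0],
  [[-3,0,3],-21,0],
  [[-4,0,4],-28,0],
  [[-5,0,5],-35,0],
  [[-6,0,6],-42,0],
  [[-7,0,7],-49,0],
  [[-8,0,8],-56,0],
  [[-9,0,9],-63,0],
  [[-10,0,10],-70,0],
  [[-11,0,11],-77,0],
  [[-11.9,0,11.5],-84,0],
  [[-11.9,0,11.5],-91,0],
  [[-11.9,0,11.5],-98,0],
  [[-11.9,0,11.5],-105,0],
  [[-11.9,0,11.5],-112,0],
  [[-11.9,0,11.5],-119,0],
  [[-11.9,0,11.5],-126,0],
  [[-11.9,0,11.5],-126,0],
])

```text
t: 12.62
tool_pos: [0.6419, -0.0444, 0.2142]
eef_rot: [-1.558, -0.21, 0.218]
wrist_force: [0.7, 0.2, -0.0]
gripper_width: 0.501
```

Call:
servo_tool([
  [[0,0,0],-7,0],
  [[0,0,0],-14,0],
  [[0,0,0],-21,0],
  [[0,0,0],-28,0],
  [[0,0,0],-35,0],
  [[0,0,0],-42,0],
  [[0,0,0],-49,0],
  [[0,0,0],-56,0],
  [[0,0,0],-63,0],
  [[0,0,0],-70,0],
  [[0,0,0],-77,0],
  [[0,0,0],-81,0],
  [[0,0,0],-81,0],
  [[0,0,0],-81,0],
])

```text
t: 13.78
tool_pos: [0.6426, -0.0446, 0.2158]
eef_rot: [-1.153, -1.288, 1.29]
wrist_force: [0.4, 0.6, -0.3]
gripper_width: 0.5
```

```bash
python3 look.py 10 wrist
```

```text
t 13.8333 pos [ 0.6427 -0.0446  0.2162] yaw 96.31 ydir [-0.002  0.    -1.   ] F [0.4 0.5 0.2] M [ 0.01 -0.18  0.  ] w 0.498 q [-0.25  0.22  1.56  0.    1.36 -1.93]
```

View pics/wrist10.png

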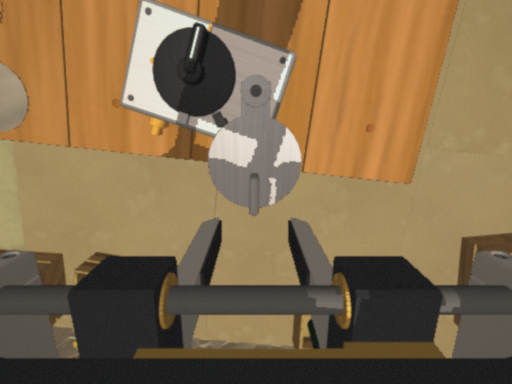

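Knob fin points to the front (198,30), and the rib (255,192) sits centred between the jaws. Descend and narrow the jaws.

Call:
servo_tool([
  [[0,3,0],0,0],
  [[0,6,0],0,0],
  [[0,9,0],0,0],
  [[0,10.8,0],0,-0.3],
  [[0,10.8,0],0,-0.64],
  [[0,10.8,0],0,-0.64],
  [[0,10.8,0],0,-0.64],
  [[0,10.8,0],0,-0.64],
  [[0,10.8,0],0,-0.64],
  [[0,10.8,0],0,-0.64],
  [[0,10.8,0],0,-0.64],
], grip_force=10)

```text
t: 14.75
tool_pos: [0.6438, -0.0449, 0.1104]
eef_rot: [-1.155, -1.293, 1.292]
wrist_force: [0.9, -0.5, 0.1]
gripper_width: 0.183
```

```bash
python3 look.py 11 wrist
```

```text
t 14.8 pos [ 0.6436 -0.0448  0.1102] yaw 96.51 ydir [ 0.001 -0.    -1.   ] F [ 0.2  0.6 -1.3] M [ 0.06 -0.1   0.01] w 0.18 q [-0.24  0.33  1.64  0.    1.17 -1.93]
```

View pics/wrist11.png

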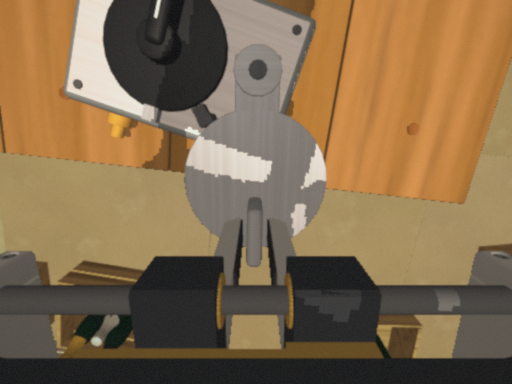

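Call:
servo_tool([
  [[-1.1,0,0.06],6,-0.64],
  [[-2.18,0,0.23],12,-0.64],
  [[-3.24,0,0.51],18,-0.64],
  [[-4.27,0,0.91],24,-0.64],
  [[-5.25,0,1.41],30,-0.64],
  [[-6.17,0,2.01],36,-0.64],
  [[-7.03,0,2.7],42,-0.64],
  [[-7.8,0,3.47],48,-0.64],
  [[-8.49,0,4.33],54,-0.64],
  [[-9.09,0,5.25],60,-0.64],
  [[-9.09,0,5.25],60,-0.64],
])

```text
t: 15.72
tool_pos: [0.6005, -0.1419, 0.1094]
eef_rot: [-1.513, -0.496, 0.497]
wrist_force: [-0.6, 0.1, 0.6]
gripper_width: 0.181
```

Call:
servo_tool([
  [[-1.1,0,0.06],6,-0.64],
  [[-2.18,0,0.23],12,-0.64],
  [[-3.24,0,0.51],18,-0.64],
  [[-4.27,0,0.91],24,-0.64],
  [[-5.25,0,1.41],30,-0.64],
  [[-6.17,0,2.01],36,-0.64],
  [[-7.03,0,2.7],42,-0.64],
  [[-7.03,0,2.7],42,-0.64],
])

```text
t: 16.38
tool_pos: [0.528, -0.1608, 0.1095]
eef_rot: [-1.569, 0.075, -0.074]
wrist_force: [-0.5, 0.1, 0.1]
gripper_width: 0.178
```

```bash
python3 look.py 12 wrist
```

```text
t 16.4333 pos [ 0.5288 -0.1609  0.1097] yaw -5.27 ydir [ 0. -0. -1.] F [ 0.3  0.2 -0.2] M [ 0.02 -0.04  0.02] w 0.181 q [-0.5   0.13  1.88  0.    1.13 -0.41]
```

View pics/wrist12.png

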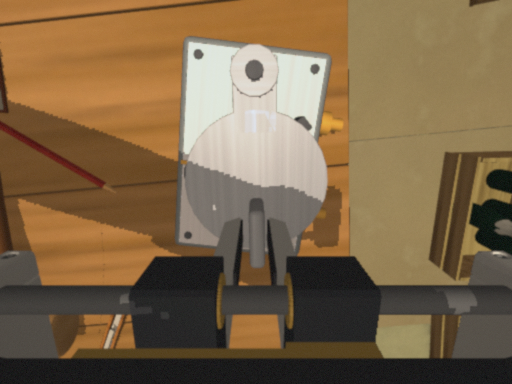

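Call:
servo_tool([
  [[-0.73,0,0.03],4,-0.64],
  [[-1.28,0,0.08],7,-0.64],
  [[-1.64,0,0.13],9,-0.64],
  [[-1.9,0,0.17],10,-0.64],
  [[-1.9,0,0.17],10,-0.64],
  [[-1.9,0,0.17],10,-0.64],
])

```text
t: 16.93
tool_pos: [0.5125, -0.158, 0.11]
eef_rot: [-1.561, 0.205, -0.214]
wrist_force: [7.1, -1.1, -3.3]
gripper_width: 0.18
```

```bash
python3 look.py 13
```

```text
t 16.9333 pos [ 0.5125 -0.158   0.11  ] yaw -15.28 ydir [ 0.005 -0.001 -1.   ] F [ 7.1 -1.1 -3.3] M [-0.27 -1.17  0.05] w 0.18 q [-0.51  0.09  1.92  0.    1.13 -0.25]
```

Call:
servo_tool([
  [[0,0,0],0,-0.3],
  [[0,0,0],0,0],
  [[0,0,0],0,0],
  [[0,0,0],0,0],
  [[0,-2,0],0,0],
  [[0,-4,0],0,0],
  [[0,-7,0],0,0],
  [[0,-10,0],0,0],
  [[0,-13,0],0,0],
  [[0,-16,0],0,0],
  [[0,-16,0],0,0],
  [[0,-16,0],0,0],
])

```text
t: 17.93
tool_pos: [0.511, -0.1581, 0.2716]
eef_rot: [-1.562, 0.209, -0.215]
wrist_force: [-0.8, -0.1, -1.4]
gripper_width: 0.499
```

```bash
python3 look.py 14 wrist; python3 - <<'E'
import cv2
im=cv2.imread('pics/wrist14.png'); c=im[60:220,170:330]
cv2.imwrite('pics/w14z.png',cv2.resize(c,None,fx=3.75,fy=3.75,interpolation=cv2.INTER_CUBIC))
E
```

```text
t 17.9833 pos [ 0.51   -0.1576  0.2694] yaw -15.46 ydir [ 0. -0. -1.] F [-0.  -0.3  0.6] M [ 0.01 -0.07 -0.05] w 0.501 q [-0.51 -0.08  1.78 -0.    1.43 -0.24]
```

View pics/w14z.png

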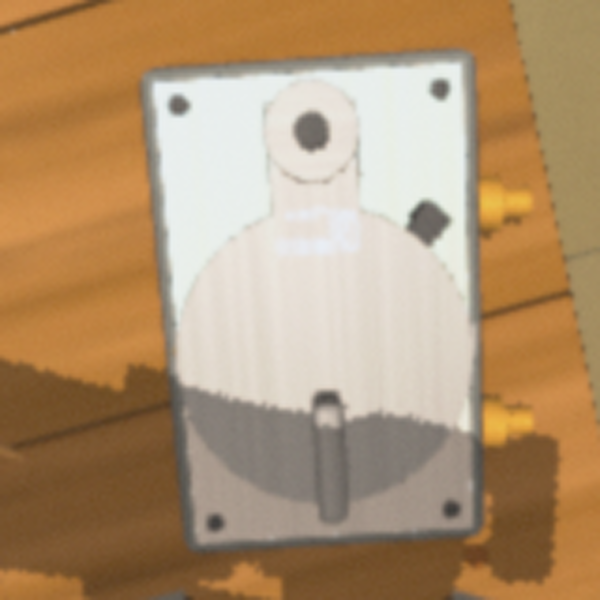

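```bash
python3 look.py 15 top scene; python3 - <<'E'
from h import *
import pickle
W=pickle.load(open('pics/wrist14.pkl','rb'))
f=lambda x,y:((x+.5)/3.75-.5+170,(y+.5)/3.75-.5+60)
p=onz(W,f(312,130),.1);c=onz(W,f(327,353),.097);a=onz(W,f(328,405),.131);b=onz(W,f(333,520),.131)
an=lambda v:np.degrees(np.arctan2(v[1],v[0]))
print(p,c,'guard dir',an(c-p),an(b-p),an(b-a))
C=[onz(W,f(*q),.036) for q in((148,75),(471,57),(477,530),(193,546))]
print('box -y',an(C[3]-C[0]),an(C[2]-C[1]))
i=cv2.imread('pics/top0.png');j=cv2.imread('pics/top15.png')
print('prop diff',cv2.absdiff(i[120:240,295:360],j[120:240,295:360]).max())
E
```

```text
t 18.0833 pos [ 0.5093 -0.1572  0.2676] yaw -15.48 ydir [-0.003  0.002 -1.   ] F [ 0.9 -0.1 -1. ] M [-0.05 -0.05  0.04] w 0.499 q [-0.51 -0.08  1.79 -0.    1.43 -0.24]
[ 0.53794673 -0.05392885  0.1       ] [ 0.52348254 -0.12539529  0.097     ] guard dir -101.4416189017094 -102.30965441601283 -102.83448923452039
box -y -102.01631868029766 -102.46320900177297
prop diff 20
```

View pics/scene15.png

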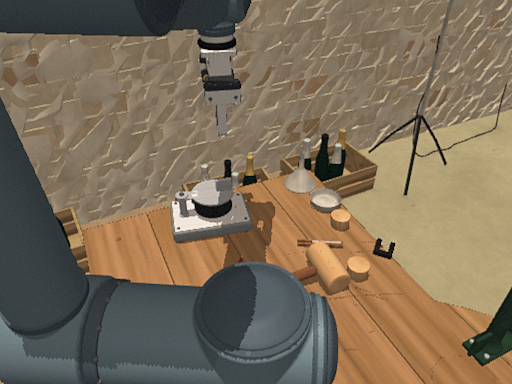

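```bash
python3 - <<'E'
import cv2
c=cv2.imread('pics/scene15.png')[165:245,160:260]
c=cv2.convertScaleAbs(c,alpha=1.8,beta=20)
cv2.imwrite('pics/s15z.png',cv2.resize(c,None,fx=7,fy=7,interpolation=cv2.INTER_CUBIC))
E
```

```text
(no output)
```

View pics/s15z.png

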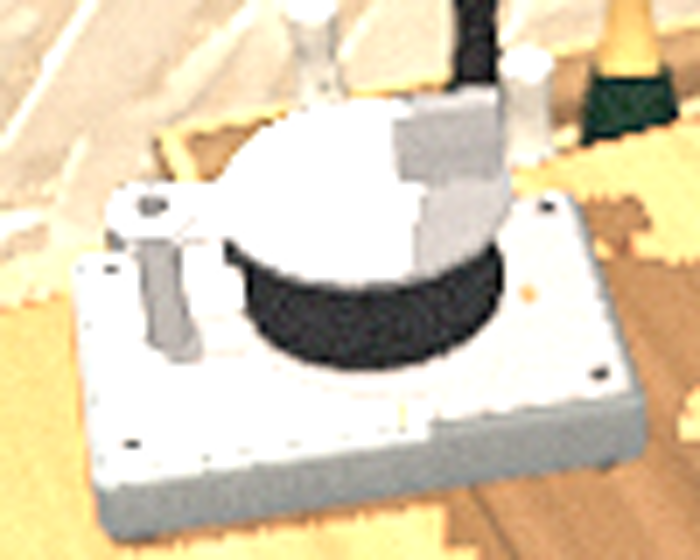

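The guard is over the knob, the knob is up, and the loose items haven't moved, so I'm handing the job in.

```bash
python3 -c "
from rig import env
print(env.job_done())"
```

```text
the job is handed in; nothing more can be done
None
```

The gas tap is open, the guard is back over the knob, and I handed the job in at about 18.1 s of the 61 s allowed. No verdict was reported.

- **Guard opened:** I swung it to about 1.9 rad by its rib, with the jaws loosely around it.
- **Knob turned:** I pressed it down with the fingertips until they stood about 10 mm below its raised face, against about 11 N. I then turned it clockwise past the gate until the side force rose to about 9 N, and let it up.
- **Guard closed:** I swung it back until it pushed back with about 7 N at its stop, then released it and lifted clear.

**Last checks**
- **Fin:** before the guard closed, it pointed at about 166° against the box front at about 168°, so fully open within measuring error. After that the plate hid it, so I could not re-check its angle.
- **Guard:** it points at −101.4° to −102.8°, against −102.2° for the box.
- **Knob height:** it looks up in the pictures, but I did not measure it.
- **Cup, funnel and bung:** the area around them in the top camera changed by at most 20 of 255 grey levels from the start, with nothing seen to have moved.
- **Camera disagreement:** the top and wrist cameras differed by 3–5 mm in y. I used values nearer the wrist camera's, and the loose jaws absorbed the rest.

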